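# Stack the staining tray on the shaker

### The arm

A 6-joint arm with a two-finger parallel gripper is mounted at the origin on the work surface. World frame = base frame: x ahead of the robot, y to its left, z up, the work surface at z = 0. Lengths are in m, angles in rad, forces in N, time in s.
With the tool pointing down it reaches from about 0.375 to 0.9 m from the base axis. Payload 3.1 kg.
Tool frame: the origin (TCP) lies between the finger pads; the fingertips stand robot.tip_extent ahead of it and the grasp point (between the pads) lies 3 mm ahead of it (robot.tip_extent is the distance from the TCP to the fingertips, in m); z points along the fingers, x is the direction in which the jaws open and shut, and the axes are right-handed (so a half turn about z gives the same grasp; the last joint's range is limited). The gripper opens to 87 mm and grips with 3 to 60 N. Pads are 19 mm wide; open, the fingers measure 117 mm over their backs; the gripper's body (75 mm by 190 mm) begins 51 mm behind the grasp point.
Start: joints at [0.926, 0.527, 1.433, -0, 1.181, -0.178], TCP at [0.281, 0.558, 0.245] pointing down, gripper open.
Joint ranges: [-3.08, 3.08], [-0.75, 2.2], [0.22, 2.44], [-1.43, 4.57], [0, 2.65], [-2.85, 2.85]. Speed limits (rad/s): [2.79, 2.79, 3.14, 3.14, 3.14, 3.14].

### API

Orientations are given as a unit quaternion [x, y, z, w].
In Python, from rig import robot, cams gives the robot as it stands.
- The arm moves only by the tool carry_out, never from a script. Its argument "steps" is a list of rows, each a list of 3 entries, a list of its own where there are three numbers: the shift along the world's x, y, z in cm, then the turn about the world's z in degrees, then the closure, from 0 (fully open) to 1 (shut). In form: [[[dx, dy, dz], spin, fingers], ...]. A call has 1 to 10 rows; each row shifts and turns the pose as measured when the row begins; what a row does not reach is not made up. A row lasts 1/10 s, in which the tool goes at most 50 mm and 8.59 degrees, less where a joint would pass 70% of its speed; a pose out of reach is approached as far as the arm can. A call with a gripper value outside its range is refused whole. The fingers move at their own pace and stop on an object; "squeeze" is the grip in N (left out, the last holds). Time passes only in rows, so rows that do not move let the fingers close. It gives the time, the measured TCP pose, the force and the opening at its end, in the units of the state.
- robot.get_obs(): the state, without advancing time (a new reading comes with each control period).
- cams.camera(name): name is "scene" or "top" or "wrist"; returns a dict with "pixels" (420x560x3 uint8, red, green, blue), "fx", "fy", "cx", "cy" (pixels), "eye" and "rotation" of the camera in the world. Camera axes: x right, y up, looking along -z (the intrinsics and any distortion apply to the point x, -y, -z); pixel columns grow to the right and rows downward; lengths in m; the calibration is good to about 2 mm. A picture is of the moment at which its call begins. There is no depth.
- robot.hand_in(): hands the job in, once; it reports no verdict.
The state is a dict: "time": time; "q": joint angles; "joint_velocities": joint speeds; "joint_torque": joint torques, N m; "position": TCP position; "tool_rot": TCP orientation; "ft_force": force on the tool from outside, world axes, zero at the start; "moment": the same for the moment, N m; "grip_width": finger opening in m.
Only numpy, scipy, OpenCV 4.12 (cv2) and the standard library are available. Lean on these libraries where they do the work, as an engineer would, in place of code of your own. Each camera call takes 0.05 s, during which the arm holds its last target. There are 200 camera calls.

### The job

Pick up the orange staining tray by its white handle, with the comb left lying in it, and stack it on the blue tray on the shaker: its four corner lugs must drop into the blue tray's sockets, and then be pressed down against the stiff seats until the orange tray sits fully home, level and flush on the blue rims, and let go. The shaker's carriage may have stopped anywhere along its stroke, so feel for the sockets; be gentle, never more than 25 N between tray and shaker, and leave everything else on the bench where it is.

Things in the scene. Friction and masses are not known exactly. Their poses are not given: they have to be found in the camera images.
- tray_mid (a point): Centre (half-way up) of the loose orange tray, 0.28-0.49 kg, 190 (its x) x 128 (its y) x 70 mm overall, z up. It starts standing on the bench on four lugs, whose ends are 35 mm below this point; flat underside of its floor 25 mm below, floor top 22 mm below, wall tops 5 mm above this point. Half a turn about z makes no difference.
- tray_handle (a point): Middle of the orange tray's white handle bar, 27 mm straight above tray_mid. The bar runs along the tray's x: 116 mm long, 16 mm wide (y), 16 mm tall, on two posts that leave 92 mm clear between them; open all round.
- tray_foot (a point): On the orange tray, 35 mm straight below tray_mid, at the level of the lug ends. Four lugs centred at x = +-70, y = +-52 mm from here, each 12 x 12 mm and 10 mm long below the tray's floor; ends rounded across y (radius 6 mm), square-edged along x.
- shaker: Fixed white reciprocating shaker, housing 250 (its x) x 170 (its y) mm, blue panel on its -x end; origin on the bench under the housing's centre, z up. A carriage carrying the blue tray slides on it along x only, 12 mm at most either way from centred, then meets stops. It was left anywhere in that stroke; only the housing's pose is given. It stays where left; about 6 N pushes it along.
- shaker_rim (a point): Point of the housing frame 112 mm above shaker, level with the blue tray's rim tops. The blue tray, 190 (x) x 128 (y) mm, lies parallel to the housing, centred on the carriage, so up to 12 mm along x from here. It stands on rubber buffers: sinks 1 mm per 12 N. Flat side rims 24 mm wide, full length; in them four square-edged sockets, 15 x 15 mm, at x = +-70, y = +-52 mm from the blue tray's centre.
- shaker_home (a point): Point of the housing frame 102 mm above shaker, 10 mm below the rim tops: the level of the lug ends (tray_foot) when home, floor resting on the rims. Before that lugs stop 4 mm below the rim tops on black seats. All four seats sink as one: they need 8 to 12 N in all (tray's weight, never enough alone, included; more where lugs rub), 0.6 N more per 10 mm/s, and stay down.
- comb_mid (a point): Centre of a loose black gel comb, 90 (its x) x 28 x 4 mm, 20 g, lying flat on the floor of the orange tray, on one side of the handle.
- pipette: Bystander: a grey hand pipette lying flat on the bench, 226 mm long along its x, 22 mm thick; origin on the bench under its middle.
- buffer: Bystander: a glass buffer bottle with a blue cap, 72 mm wide, 170 mm tall; origin at the centre of its base.
- tipbox: Bystander: a clear tip box with a yellow top, 80 x 120 x 57 mm; origin at the centre of its base.
- tuberack: Bystander: a green tube rack with small tubes, 60 x 120 x 42 mm; origin at the centre of its base.
- beaker: Bystander: a glass beaker, 70 mm wide, 90 mm tall; origin at the centre of its base.
- timer: Bystander: a white bench timer, 60 x 60 x 21 mm; origin at the centre of its base.
There are look-alikes about, which are no part of the job. Of the things that look like the part that bears tray_mid, take the one that is farthest to the robot's right at the start. There is more than one size of the part that bears comb_mid; the job needs the larger.

How it is judged:
On the way:
1. the orange tray is lifted clear of the bench, level (height (world z) of tray_mid above 0.085 m and angle between tray_mid's own z axis and vertical below 0.25 rad), for 0.2 s.
At the end, for the whole second after the job is handed in: Orange tray released on the blue one, pressed fully home: its centre 137 mm above the shaker's origin (at most 2 mm higher), within 17 mm of it in plan, level within 0.025 rad, in line within 0.06 rad; comb still lying in it (z of tray_mid in the frame of shaker between 0.134 and 0.139 m and horizontal distance between tray_mid and shaker below 0.017 m and angle between the x axis of tray_mid and the x axis of shaker, either way round below 0.06 rad and angle between tray_mid's own z axis and vertical below 0.025 rad and z of comb_mid in the frame of tray_mid between -0.026 and 0 m and horizontal distance between comb_mid and tray_mid below 0.1 m); the robot touches nothing.
It fails at once if more than 25 N between the orange tray and the shaker or its blue tray (contact force between tray and shaker above 25 N).
It fails at once if a bystander on the bench is pushed more than 20 mm or tipped over (distance of any of pipette, buffer, tipbox, tuberack, beaker, timer from where it was at the start of the episode above 0.02 m or angle between any of pipette, buffer, tipbox, tuberack, beaker, timer's own z axis and vertical above 0.5 rad).
It also fails if it takes over 69 s, if anything falls off the work surface, if the arm or the gripper's body presses on something with over 40 N, if the wrist force passes 120 N, or if a joint passes its speed limit or range.

## Working session

There is one attempt and no reset: what is moved stays moved. The work goes in short steps, Python scripts to look and compute and a tool call to move; the robot and the scene stay as the last step left them, time stands still between calls to the robot, and variables do not carry over. Pictures are saved under pics/ and viewed, about 8 in all and at most 12, crops included, and the job is handed in when it is done.

Besides the shell and the picture viewer there is one more tool, called after "Emit:" as name(argument=value, ...), one argument or row to a line, values as JSON. carry_out: Moves the arm, as the interface text tells. Its arguments: {"type":"object","properties":{"steps":{"type":"array"},"squeeze":{"type":"number"}},"required":["steps"]}

```bash
mkdir -p pics; ls; python3 - <<'E'
from rig import robot,cams
import cv2,numpy as np
print(robot.get_obs(),robot.tip_extent)
for n in ("top","scene"):
    c=cams.camera(n); cv2.imwrite(f"pics/{n}0.png",c["pixels"][:,:,::-1])
    print(n,{k:v for k,v in c.items() if k!="pixels"})
E
```

```text
pics
{'time': 0.0, 'q': array([ 9.26511184e-01,  5.28484201e-01,  1.43390823e+00, -4.73418366e-05,
        1.18139717e+00, -1.78477291e-01]), 'joint_velocities': array([-1.14370214e-03, -7.39872906e-08, -1.22875358e-03, -2.10339900e-03,
       -6.87099874e-04,  1.07338524e-03]), 'joint_torque': array([-2.07718144e-04, -4.40035880e+01, -1.76592118e+01,  6.30984502e-02,
        5.80968847e-02, -1.47742462e-04]), 'position': array([0.28026481, 0.55786286, 0.24355862]), 'tool_rot': array([ 8.51212923e-01,  5.24819352e-01, -1.01453938e-03,  4.21712824e-04]), 'ft_force': array([0.25192888, 0.77949128, 0.69632524]), 'moment': array([-0.0503807 ,  0.02315187,  0.00210458]), 'grip_width': 0.08712326802735242} 0.022
top {'fx': 456.86657813304373, 'fy': 456.86657813304373, 'cx': 282.62902630042544, 'cy': 208.3688207046346, 'eye': array([0.26647392, 0.13026326, 1.42640894]), 'rotation': array([ 0.06534539, -0.07166294, -0.69485155,  0.71258384])}
scene {'fx': 494.81252003719726, 'fy': 494.81252003719726, 'cx': 274.77378850508217, 'cy': 210.71418224793717, 'eye': array([1.19776686, 0.71866066, 0.82412952]), 'rotation': array([0.17763691, 0.396336  , 0.82761669, 0.35554678])}
```

View pics/top0.png

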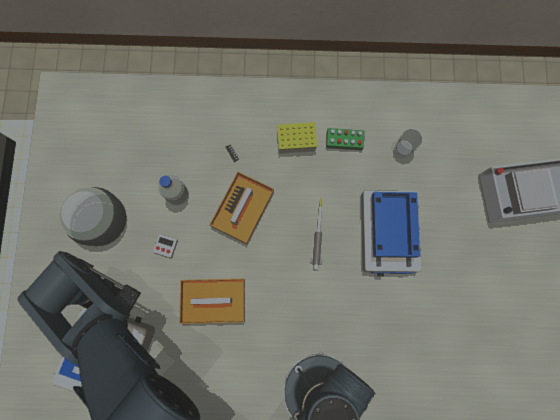

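View pics/scene0.png

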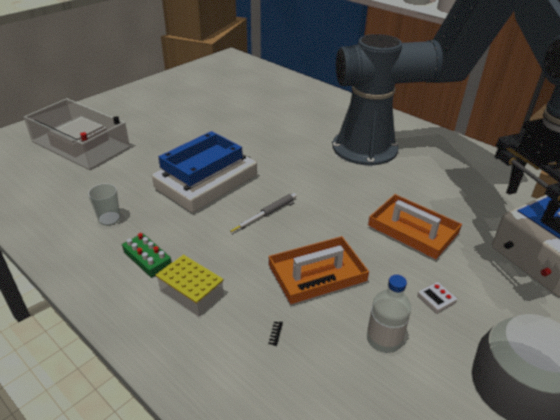

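The top view shows the target tray, the right-hand orange one with the big comb, at about (242,208). The shaker with the blue tray is at about (395,230), the look-alike tray is at (212,301), and the pipette at (318,235) lies between the target and the shaker.

```bash
cat > h.py <<'E'
import numpy as np,cv2
from scipy.spatial.transform import Rotation as R
from rig import robot,cams
def cast(c,uv,z):
    uv=np.atleast_2d(np.asarray(uv,float))
    d=np.c_[(uv[:,0]-c["cx"])/c["fx"],-(uv[:,1]-c["cy"])/c["fy"],-np.ones(len(uv))]
    d=R.from_quat(c["rotation"]).apply(d); e=np.asarray(c["eye"])
    return e+d*((z-e[2])/d[:,2])[:,None]
def proj(c,p):
    q=R.from_quat(c["rotation"]).inv().apply(np.atleast_2d(p)-c["eye"])
    return np.c_[c["cx"]-c["fx"]*q[:,0]/q[:,2],c["cy"]+c["fy"]*q[:,1]/q[:,2]]
def mask(c,kind):
    h=cv2.cvtColor(c["pixels"],cv2.COLOR_RGB2HSV)
    lo,hi={"orange":((5,150,70),(20,255,255)),"blue":((105,150,40),(125,255,255)),"white":((0,0,150),(179,50,255))}[kind]
    return cv2.inRange(h,np.array(lo),np.array(hi))
def rects(c,m,z,amin=300):
    out=[]
    for k in cv2.findContours(m,cv2.RETR_EXTERNAL,cv2.CHAIN_APPROX_NONE)[0]:
        if cv2.contourArea(k)<amin: continue
        p=cast(c,k[:,0,:],z)[:,:2]
        r=cv2.minAreaRect((p*1000).astype(np.float32)); (x,y),(w,h),a=r
        if w<h: a+=90;w,h=h,w
        out.append((np.round(k[:,0].mean(0)),round(x/1000,4),round(y/1000,4),round(w,1),round(h,1),round((a+90)%180-90,1)))
    return out
E
python3 - <<'E'
from h import *
c=cams.camera("top")
for k,z in (("orange",.04),("blue",.112)):
    for r in rects(c,mask(c,k),z): print(k,*r)
m=mask(c,"white"); r=m*0; r[175:240,215:270]=255
for r_ in rects(c,m&r,.07,60): print("bar",*r_)
h=m*0; h[180:285,355:430]=255
for r_ in rects(c,(m|mask(c,"blue"))&h,.08): print("housing",*r_)
# pipette & others rough
print("pip",cast(c,[[320,200],[316,268]],.01).round(3)); 
s=cams.camera("scene")
for k,z in (("orange",.04),("blue",.112)):
    for r in rects(s,mask(s,k),z): print("scene",k,*r)
x=c["pixels"][165:285,200:430,::-1]
a=cv2.resize(x,None,fx=3.4,fy=3.4,interpolation=2); cv2.imwrite("pics/crop1.png",a)
E
```

```text
orange [213. 301.] 0.2552 0.3221 180.4 122.2 -87.5
blue [398. 226.] 0.4884 -0.2117 183.5 126.5 1.4
bar [241. 204.] 0.5432 0.2481 110.8 10.9 -25.0
housing [398. 226.] 0.4938 -0.2201 188.0 129.6 1.4
housing [381. 244.] 0.4759 -0.2042 235.0 156.7 1.4
pip [[0.575 0.003 0.01 ]
 [0.36  0.014 0.01 ]]
scene orange [317. 269.] 0.5537 0.2593 197.5 147.2 -24.7
scene orange [414. 225.] 0.2724 0.3339 195.5 156.3 -87.4
scene orange [440. 102.] -0.394 0.0458 378.8 146.1 18.2
scene orange [495.  57.] -0.9666 -0.0029 604.6 61.2 17.7
scene orange [512.  88.] -0.8398 0.1556 1075.1 128.7 15.9
scene blue [541. 216.] 0.1219 0.556 153.0 78.0 26.2
scene blue [200. 157.] 0.5061 -0.1895 215.7 161.9 0.8
scene blue [312.  31.] -0.458 -0.5711 993.8 477.8 44.8
```

View pics/crop1.png

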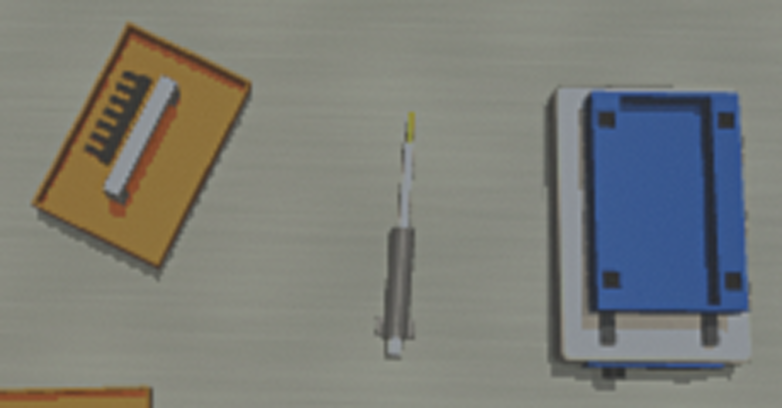

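Emit:
carry_out(
  steps=[
    [[2.9,-3.4,0.3],0.2,0],
    [[2.9,-3.4,0.3],0.2,0],
    [[2.9,-3.4,0],0.2,0],
    [[2.9,-3.4,0],0.2,0],
    [[2.9,-3.4,0],0.2,0],
    [[2.9,-3.4,0],0.2,0],
    [[2.9,-3.4,0],0.2,0],
    [[2.9,-3.4,0],0.2,0],
    [[2.0,-3.0,0],0.2,0],
    [[0,0,0],0,0],
  ],
  squeeze=40,
)

```text
time: 1.2
position: [0.539, 0.2446, 0.2485]
tool_rot: [0.841, 0.541, 0.0, 0.0]
ft_force: [-0.5, 0.1, 0.3]
grip_width: 0.0869
```

```bash
python3 - <<'E'
from h import *
o=robot.get_obs(); print(o["time"],o["position"],o["ft_force"]); X=R.from_quat(o["tool_rot"]).as_matrix(); print("jaw deg",np.degrees(np.arctan2(X[1,0],X[0,0])),X[:,2])
w=cams.camera("wrist"); print(w["eye"],w["fx"]); cv2.imwrite("pics/w1.png",w["pixels"][:,:,::-1])
for r in rects(w,mask(w,"orange"),.04,1000): print(*r)
for r in rects(w,mask(w,"white"),.07,1000): print("bar",*r)
t=cams.camera("top")
print("cap", [r[:3] for r in rects(t,mask(t,"blue"),.165,40)])
E
```

```text
1.2 [0.53899936 0.24460771 0.24852835] [-0.46986838  0.08830267  0.28777967]
jaw deg 65.54802318985496 [ 4.58938662e-04 -5.74009773e-04 -9.99999730e-01]
[0.47705242 0.27261475 0.38823724] 306.9739488843295
[472. 318.] 0.7923 0.4 232.1 20.5 65.6
[285. 180.] 0.5377 0.2528 175.6 126.6 -24.6
bar [274. 304.] 0.6543 0.181 252.5 48.5 65.6
bar [286. 195.] 0.5431 0.2504 113.7 14.3 -24.7
bar [419. 103.] 0.5317 0.4005 290.0 275.6 -11.7
bar [205.  35.] 0.3679 0.2477 65.0 64.2 12.1
bar [111. 138.] 0.414 0.1055 252.5 251.5 -24.8
cap [(array([ 95., 358.]), 0.105, 0.5985), (array([400., 229.]), 0.4795, -0.1979)]
```

View pics/w1.png

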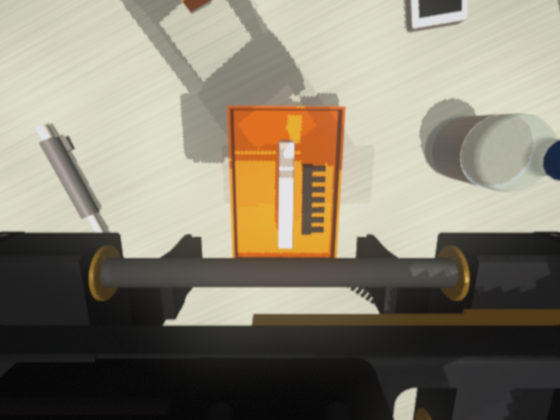

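The wrist view shows the bar at about (286,195), the comb beside it at (313,198), and the bottle at (500,150), well clear of the gripper. I'm descending onto the bar.

Emit:
carry_out(
  steps=[
    [[0.4,0.5,-3],0,0],
    [[0,0,-4],0,0],
    [[0,0,-4],0,0],
    [[0,0,-3.5],0,0],
    [[0,0,-2],0,0],
    [[0,0,-1],0,0],
    [[0,0,0],0,0],
  ],
)

```text
time: 2.0
position: [0.5336, 0.2631, 0.0702]
tool_rot: [0.837, 0.547, 0.002, -0.002]
ft_force: [-0.5, -0.2, -0.0]
grip_width: 0.0871
```

Emit:
carry_out(
  steps=[
    [[0.5,-0.7,-0.2],-0.6,0],
    [[0.4,-0.5,-0.2],0,0],
    [[0,0,0],0,0],
    [[0,0,0],0,0],
  ],
)

```text
time: 2.4
position: [0.5455, 0.2519, 0.0698]
tool_rot: [0.839, 0.543, 0.005, -0.001]
ft_force: [0.2, -0.8, -0.5]
grip_width: 0.087
```

Emit:
carry_out(
  steps=[
    [[-0.1,-0.1,-0.4],-0.5,0],
    [[0,0,0],0,0],
    [[0,0,0],0,0],
    [[0,0,0],0,0],
  ],
)

```text
time: 2.8
position: [0.5454, 0.2506, 0.0671]
tool_rot: [0.842, 0.539, 0.006, -0.001]
ft_force: [-0.4, -0.0, 0.2]
grip_width: 0.0871
```

Emit:
carry_out(
  steps=[
    [[-0.1,0,0],0,0.5],
    [[0,0,0],0,1],
    [[0,0,0],0,1],
    [[0,0,0],0,1],
    [[0,0,0],0,1],
    [[0,0,0],0,1],
    [[0,0,0],0,1],
    [[0,0,0],0,1],
  ],
  squeeze=45,
)

```text
time: 3.6
position: [0.5441, 0.2508, 0.067]
tool_rot: [0.842, 0.539, 0.006, -0.001]
ft_force: [-0.7, 0.2, 0.0]
grip_width: 0.0313
```

Emit:
carry_out(
  steps=[
    [[0,0,0],0,1],
    [[0,0,0],0,1],
    [[0,0,0],0,1],
    [[0,0,0],0,1],
    [[0,0,0],0,1],
  ],
)

```text
time: 4.1
position: [0.5439, 0.2507, 0.067]
tool_rot: [0.842, 0.539, 0.006, -0.001]
ft_force: [0.5, 0.0, 0.1]
grip_width: 0.0153
```

Emit:
carry_out(
  steps=[
    [[0,0,0.5],0,1],
    [[0,0,1],0,1],
    [[0,0,1.5],0,1],
    [[0,0,2],0,1],
    [[0,0,2],0,1],
    [[0,0,2],0,1],
    [[0,0,2],0,1],
    [[0,0,2],0,1],
    [[0,0,1],0,1],
    [[0,0,0],0,1],
  ],
)

```text
time: 5.1
position: [0.5363, 0.249, 0.2106]
tool_rot: [0.842, 0.539, -0.001, -0.003]
ft_force: [0.4, -0.4, -5.6]
grip_width: 0.0153
```

Emit:
carry_out(
  steps=[
    [[0,-1,1],0.5,1],
    [[-0.2,-2,1],1.5,1],
    [[-0.4,-3,0],2,1],
    [[-0.4,-3.5,0],2,1],
    [[-0.4,-3.5,0],2,1],
    [[-0.4,-3.5,0],2,1],
    [[-0.4,-3.5,0],2,1],
    [[-0.4,-3.5,0],2,1],
    [[-0.4,-3.5,0],2,1],
    [[-0.4,-3.5,0],2,1],
  ],
)

```text
time: 6.1
position: [0.4933, -0.0677, 0.2268]
tool_rot: [0.739, 0.674, -0.008, -0.006]
ft_force: [0.1, 0.2, -5.7]
grip_width: 0.0154
```

Emit:
carry_out(
  steps=[
    [[-0.4,-3.5,0],2,1],
    [[-0.4,-3,0],2,1],
    [[-0.2,-2,0],1,1],
    [[0,-1,0],0,1],
    [[0,0,0],0,1],
    [[0,0,0],0,1],
    [[0,0,0],0,1],
  ],
)

```text
time: 6.8
position: [0.4777, -0.1716, 0.2245]
tool_rot: [0.71, 0.704, -0.01, -0.01]
ft_force: [0.0, 0.2, -4.5]
grip_width: 0.0155
```

Emit:
carry_out(
  steps=[
    [[0.3,-1.3,0],0.6,1],
    [[0.3,-1.3,0],0.6,1],
    [[0.3,-1.0,0],0.6,1],
    [[0,0,0],0,1],
    [[0,0,0],0,1],
    [[0,0,0],0,1],
    [[0,0,0],0,1],
  ],
)

```text
time: 7.5
position: [0.4881, -0.2082, 0.2243]
tool_rot: [0.696, 0.717, -0.01, -0.01]
ft_force: [0.4, -0.2, -5.3]
grip_width: 0.0154
```

```bash
cat >> h.py <<'E'
def st():
    o=robot.get_obs(); X=R.from_quat(o["tool_rot"]).as_matrix()
    print("t %.2f"%o["time"],"p",(o["position"]*1000).round(1),"jaw %.2f"%np.degrees(np.arctan2(X[1,0],X[0,0])),"tilt",X[:2,2].round(4),"F",o["ft_force"].round(2),"M",o["moment"].round(2))
    return o
E
python3 - <<'E'
from h import *
st()
for n in ("top","scene"):
    c=cams.camera(n)
    for r in rects(c,mask(c,"blue"),.112): print(n,"blue",*r)
    x={"top":c["pixels"][150:310,320:480],"scene":c["pixels"][90:230,110:300]}[n]
    cv2.imwrite(f"pics/b_{n}.png",cv2.resize(x,None,fx=2.5,fy=2.5,interpolation=2)[:,:,::-1])
a=cv2.imread("pics/b_top.png");b=cv2.imread("pics/b_scene.png")
h=min(a.shape[0],b.shape[0]);cv2.imwrite("pics/b.png",cv2.resize(np.hstack([a[:h],b[:h]]),(790,int(h*790/(a.shape[1]+b.shape[1])))))
w=cams.camera("wrist"); cv2.imwrite("pics/w2.png",w["pixels"][:,:,::-1])
E
```

```text
t 7.50 p [ 488.1 -208.2  224.3] jaw 91.70 tilt [-0.0288 -0.001 ] F [ 0.39 -0.17 -5.28] M [ 0.01  0.03 -0.01]
top blue [ 98. 357.] 0.0983 0.6187 166.5 146.7 72.8
scene blue [546. 213.] 0.103 0.5541 179.1 85.6 18.9
scene blue [200. 160.] 0.507 -0.1888 211.9 160.5 0.8
scene blue [306.  34.] -0.4284 -0.5794 1026.4 428.9 44.4
```

View pics/w2.png

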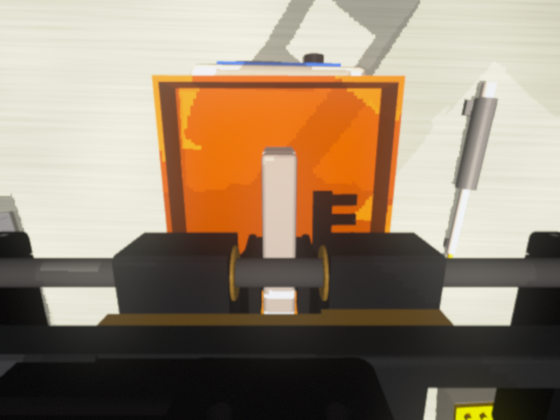

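View pics/b.png

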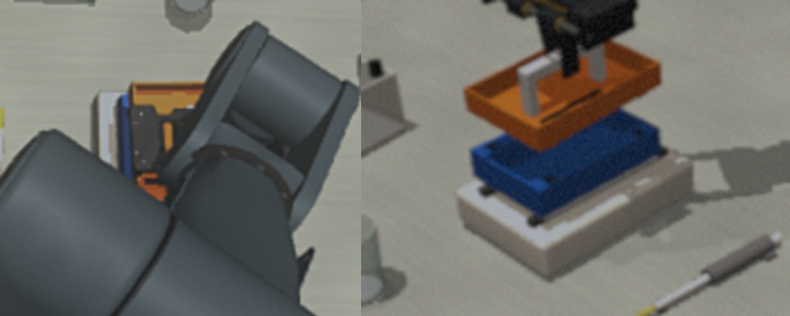

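The wrist and scene views show the tray held over the blue one at about (565,100) in the scene crop, with the comb still in it. The tool has picked up about 0.03 rad of pitch during transit, so I'll test how moves change it and level it before engaging.

Emit:
carry_out(
  steps=[
    [[0,0,4],0,1],
    [[0,0,0],0,1],
    [[0,0,0],0,1],
  ],
)

```text
time: 7.95
position: [0.4872, -0.207, 0.264]
tool_rot: [0.696, 0.718, -0.011, -0.012]
ft_force: [-0.9, 0.1, -5.4]
grip_width: 0.0154
```

```bash
python3 -c "
from h import *
print(st()['q'].round(4))"
```

```text
t 7.95 p [ 487.2 -207.   264. ] jaw 91.75 tilt [-0.0313  0.0008] F [-0.87  0.13 -5.38] M [ 0.08  0.04 -0.02]
[-0.6037  0.3863  1.6293 -0.0187  1.1524 -2.1972]
```

Emit:
carry_out(
  steps=[
    [[0,0,-1],0,1],
    [[0,0,0],0,1],
    [[0,0,-1],0,1],
    [[0,0,0],0,1],
    [[0,0,-1],0,1],
    [[0,0,0],0,1],
    [[0,0,0],0,1],
  ],
)

```text
time: 8.65
position: [0.4849, -0.2054, 0.2268]
tool_rot: [0.696, 0.718, -0.011, -0.016]
ft_force: [0.2, 0.3, -3.9]
grip_width: 0.0154
```

```bash
python3 -c "
from h import *
print(st()['q'].round(4))"
```

```text
t 8.65 p [ 484.9 -205.4  226.8] jaw 91.75 tilt [-0.0383  0.0057] F [ 0.16  0.3  -3.91] M [ 0.04 -0.03 -0.01]
[-0.6037  0.4333  1.6724 -0.0194  1.0708 -2.1955]
```

Emit:
carry_out(
  steps=[
    [[2,0,0],0,1],
    [[0,0,0],0,1],
    [[0,0,0],0,1],
  ],
)

```text
time: 8.95
position: [0.5051, -0.2055, 0.2267]
tool_rot: [0.696, 0.718, -0.012, -0.016]
ft_force: [-0.7, 0.2, -5.1]
grip_width: 0.0157
```

```bash
python3 -c "
from h import *
print(st()['q'].round(4))"
```

```text
t 8.95 p [ 505.1 -205.5  226.7] jaw 91.73 tilt [-0.0392  0.006 ] F [-0.73  0.24 -5.1 ] M [0.03 0.01 0.04]
[-0.5825  0.4577  1.6264 -0.0187  1.0936 -2.1748]
```

Emit:
carry_out(
  steps=[
    [[0,0,1],0,1],
    [[0,0,0],0,1],
    [[0,0,1],0,1],
    [[0,0,0],0,1],
    [[0,0,1],0,1],
    [[0,0,0],0,1],
    [[0,0,0],0,1],
  ],
)

```text
time: 9.65
position: [0.5041, -0.2055, 0.2608]
tool_rot: [0.696, 0.717, -0.011, -0.015]
ft_force: [-0.3, 0.6, -5.1]
grip_width: 0.0156
```

```bash
python3 -c "
from h import *
print(st()['q'].round(4))"
```

```text
t 9.65 p [ 504.1 -205.5  260.8] jaw 91.70 tilt [-0.0381  0.005 ] F [-0.3   0.59 -5.14] M [ 0.01 -0.05 -0.02]
[-0.5835  0.4139  1.5917 -0.0183  1.1705 -2.1766]
```

Emit:
carry_out(
  steps=[
    [[0,0,-4],0,1],
    [[0,0,0],0,1],
    [[0,0,0],0,1],
    [[0,0,0],0,1],
  ],
)

```text
time: 10.05
position: [0.5052, -0.2063, 0.2223]
tool_rot: [0.696, 0.717, -0.011, -0.014]
ft_force: [-0.3, -0.1, -5.7]
grip_width: 0.0156
```

```bash
python3 -c "
from h import *
print(st()['q'].round(4))"
```

```text
t 10.05 p [ 505.2 -206.3  222.3] jaw 91.71 tilt [-0.0356  0.0032] F [-0.33 -0.1  -5.67] M [ 0.04 -0.03 -0.01]
[-0.5835  0.4624  1.633  -0.0192  1.0778 -2.1747]
```

Emit:
carry_out(
  steps=[
    [[0.5,0,0],0,1],
    [[0.5,0,0],0,1],
    [[0.5,0,0],0,1],
    [[0.5,0,0],0,1],
    [[0,0,0],0,1],
    [[0,0,0],0,1],
  ],
)

```text
time: 10.65
position: [0.5297, -0.2075, 0.2263]
tool_rot: [0.696, 0.718, -0.01, -0.01]
ft_force: [0.3, 0.9, -5.3]
grip_width: 0.0156
```

```bash
python3 -c "
from h import *
print(st()['q'].round(4))"
```

```text
t 10.65 p [ 529.7 -207.5  226.3] jaw 91.74 tilt [-0.0285 -0.0012] F [ 0.26  0.89 -5.32] M [ 0.01  0.02 -0.04]
[-0.5615  0.484   1.577  -0.0181  1.1042 -2.1543]
```

Emit:
carry_out(
  steps=[
    [[-4.5,0,0],0,1],
    [[0,0,0],0,1],
    [[0,0,0],0,1],
    [[0.5,0,0],0,1],
    [[0.5,0,0],0,1],
    [[0.5,0,0],0,1],
    [[0.5,0,0],0,1],
    [[0.5,0,0],0,1],
    [[0.5,0,0],0,1],
    [[0,0,0],0,1],
  ],
)

```text
time: 11.65
position: [0.5163, -0.2063, 0.2251]
tool_rot: [0.696, 0.718, -0.011, -0.012]
ft_force: [0.6, 0.1, -4.6]
grip_width: 0.0153
```

```bash
python3 -c "
from h import *
st()"
```

```text
t 11.65 p [ 516.3 -206.3  225.1] jaw 91.84 tilt [-0.0315  0.0006] F [ 0.56  0.14 -4.61] M [ 0.02 -0.05  0.01]
```

Emit:
carry_out(
  steps=[
    [[-4,0,0],0,1],
    [[0,0,0],0,1],
    [[0,0,0],0,1],
    [[0.3,0,0],0,1],
    [[0.3,0,0],0,1],
    [[0.3,0,0],0,1],
    [[0.3,0,0],0,1],
    [[0.3,0,0],0,1],
    [[0.3,0,0],0,1],
    [[0,0,0],0,1],
  ],
)

```text
time: 12.65
position: [0.4963, -0.206, 0.2246]
tool_rot: [0.695, 0.719, -0.011, -0.012]
ft_force: [0.2, 0.3, -3.9]
grip_width: 0.0157
```

```bash
python3 -c "
from h import *
st()"
```

```text
t 12.65 p [ 496.3 -206.   224.6] jaw 91.96 tilt [-0.0324  0.0007] F [ 0.22  0.3  -3.89] M [ 0.   -0.11  0.02]
```

```bash
python3 - <<'E'
from h import *
c=cams.camera("top"); c["pixels"]=cv2.imread("pics/top0.png")[:,:,::-1].copy()
g=cv2.cvtColor(c["pixels"],cv2.COLOR_RGB2HSV)[:,:,2].astype(float)
# weighted darkness centroids near each expected socket
C=np.array([.488,-.212]);a=np.radians(1.4)
P=[]
for sx in (-1,1):
    for sy in (-1,1):
        q=C+np.array([[np.cos(a),-np.sin(a)],[np.sin(a),np.cos(a)]])@[.07*sx,.052*sy]
        uv=proj(c,[[*q,.112]])[0]
        for _ in range(3):
            u0,v0=np.round(uv).astype(int); w=g[v0-4:v0+5,u0-4:u0+5]; vv,uu=np.mgrid[v0-4:v0+5,u0-4:u0+5]
            k=np.clip(np.percentile(w,70)*.8-w,0,None); uv=np.array([(k*uu).sum(),(k*vv).sum()])/k.sum()
        p=cast(c,uv,.112)[0,:2]; P.append(p); print(sx,sy,uv.round(1),p.round(4),g[v0,u0])
P=np.array(P); print("centre",P.mean(0).round(4),"dx",P[2:].mean(0)-P[:2].mean(0),"dy",P[[1,3]].mean(0)-P[[0,2]].mean(0))
# housing outline (top face z~?)
m=mask(c,"white"); 
st()
E
```

```text
-1 -1 [414.8 247.3] [ 0.4204 -0.2636] 52.0
-1 1 [378.6 247. ] [ 0.4185 -0.1586] 51.0
1 -1 [412.7 200. ] [ 0.5601 -0.2618] 50.0
1 1 [378.  199.8] [ 0.5582 -0.159 ] 52.0
centre [ 0.4893 -0.2107] dx [0.13972297 0.00074475] dy [-0.0019138   0.10389021]
t 12.70 p [ 496.  -205.9  224.6] jaw 91.96 tilt [-0.0329  0.0009] F [-0.03 -0.34 -4.51] M [-0.03 -0.05  0.05]
```

Emit:
carry_out(
  steps=[
    [[-0.4,-0.4,0],-1,1],
    [[0,0,0],0,1],
    [[0,0,-3],0,1],
    [[0,0,0],0,1],
    [[0,0,0],0,1],
  ],
)

```text
time: 13.2
position: [0.4917, -0.2111, 0.1953]
tool_rot: [0.702, 0.712, -0.011, -0.011]
ft_force: [1.8, -0.5, -4.5]
grip_width: 0.0157
```

```bash
python3 - <<'E'
from h import *
st()
s=cams.camera("scene")
cv2.imwrite("pics/s3.png",cv2.resize(s["pixels"][80:215,135:285],None,fx=5,fy=4.4,interpolation=2)[:,:,::-1])
E
```

```text
t 13.20 p [ 491.7 -211.1  195.3] jaw 90.82 tilt [-0.0317  0.0003] F [ 1.81 -0.48 -4.55] M [ 0.03 -0.09  0.04]
```

View pics/s3.png

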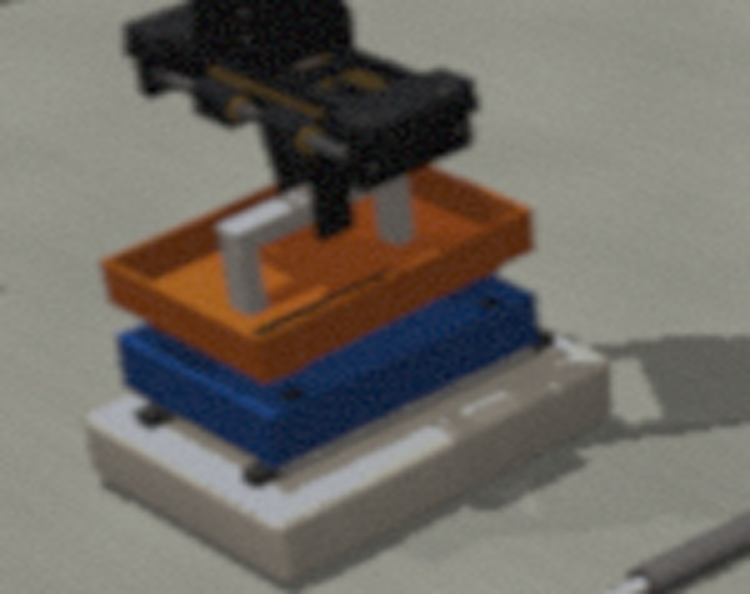

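Emit:
carry_out(
  steps=[
    [[0,0,-0.4],0,1],
    [[0,0,-0.4],0,1],
    [[0,0,0],0,1],
    [[0,0,0],0,1],
  ],
  squeeze=25,
)

```text
time: 13.65
position: [0.4922, -0.2114, 0.189]
tool_rot: [0.702, 0.712, -0.011, -0.01]
ft_force: [0.2, 0.9, -5.5]
grip_width: 0.0155
```

```bash
python3 -c "
from h import *
st()"
```

```text
t 13.65 p [ 492.2 -211.4  189. ] jaw 90.83 tilt [-0.0295 -0.0012] F [ 0.16  0.91 -5.48] M [ 0.06 -0.01  0.01]
```

Emit:
carry_out(
  steps=[
    [[0,0,-0.2],0,1],
    [[0,0,-0.2],0,1],
    [[0,0,-0.2],0,1],
    [[0,0,0],0,1],
    [[0,0,0],0,1],
  ],
)

```text
time: 14.15
position: [0.4924, -0.2114, 0.1828]
tool_rot: [0.702, 0.712, -0.011, -0.01]
ft_force: [-0.2, 0.1, -4.6]
grip_width: 0.0156
```

```bash
python3 -c "
from h import *
st()"
```

```text
t 14.15 p [ 492.4 -211.4  182.8] jaw 90.84 tilt [-0.0289 -0.0017] F [-0.23  0.11 -4.63] M [ 0.02 -0.04  0.01]
```

Emit:
carry_out(
  steps=[
    [[0,0,-0.1],0,1],
    [[0,0,-0.1],0,1],
    [[0,0,0],0,1],
    [[0,0,0],0,1],
  ],
)

```text
time: 14.55
position: [0.4924, -0.2115, 0.1807]
tool_rot: [0.702, 0.712, -0.011, -0.01]
ft_force: [0.5, 0.8, -4.2]
grip_width: 0.0157
```

Emit:
carry_out(
  steps=[
    [[0,0,-0.1],0,1],
    [[0,0,-0.1],0,1],
    [[0,0,0],0,1],
    [[0,0,0],0,1],
  ],
)

```text
time: 14.95
position: [0.4925, -0.2115, 0.1785]
tool_rot: [0.702, 0.712, -0.011, -0.01]
ft_force: [-0.3, 0.2, -5.6]
grip_width: 0.0155
```

```bash
python3 -c "
from h import *
st()"
```

```text
t 14.95 p [ 492.5 -211.5  178.5] jaw 90.83 tilt [-0.0287 -0.0018] F [-0.31  0.24 -5.57] M [ 0.06 -0.06 -0.02]
```

Emit:
carry_out(
  steps=[
    [[0,0,-0.1],0,1],
    [[0,0,0],0,1],
    [[0,0,0],0,1],
  ],
)

```text
time: 15.25
position: [0.4926, -0.2116, 0.1779]
tool_rot: [0.702, 0.712, -0.011, -0.009]
ft_force: [0.2, 0.4, -3.9]
grip_width: 0.0154
```

Emit:
carry_out(
  steps=[
    [[0,0,-0.1],0,1],
    [[0,0,0],0,1],
    [[0,0,0],0,1],
  ],
)

```text
time: 15.55
position: [0.4926, -0.2118, 0.1774]
tool_rot: [0.702, 0.712, -0.011, -0.009]
ft_force: [-1.1, 0.2, -2.6]
grip_width: 0.0158
```

```bash
python3 -c "
from h import *
st()"
```

```text
t 15.55 p [ 492.6 -211.8  177.4] jaw 90.84 tilt [-0.0281 -0.0024] F [-1.11  0.17 -2.64] M [ 0.19 -0.02  0.03]
```

Emit:
carry_out(
  steps=[
    [[0,0,-0.1],0,1],
    [[0,0,-0.1],0,1],
    [[0,0,0],0,1],
  ],
)

```text
time: 15.85
position: [0.4921, -0.212, 0.1759]
tool_rot: [0.702, 0.712, -0.011, -0.009]
ft_force: [-1.8, 0.6, -1.1]
grip_width: 0.0156
```

```bash
python3 - <<'E'
from h import *
st()
s=cams.camera("scene")
cv2.imwrite("pics/s4.png",cv2.resize(s["pixels"][95:215,145:285],None,fx=5,fy=5,interpolation=2)[:,:,::-1])
st()
E
```

```text
t 15.85 p [ 492.1 -212.   175.9] jaw 90.86 tilt [-0.0289 -0.003 ] F [-1.75  0.62 -1.1 ] M [0.14 0.04 0.  ]
t 15.90 p [ 492.1 -212.   176. ] jaw 90.86 tilt [-0.0287 -0.003 ] F [-1.07  0.61 -0.61] M [0.09 0.08 0.  ]
```

View pics/s4.png

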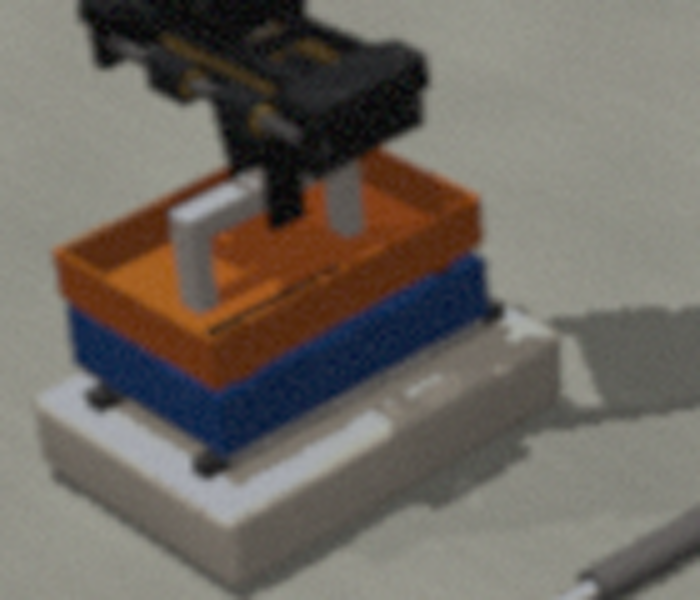

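The scene crop shows the tray sitting down close to the blue one, with the near end near (215,385) looking engaged. The reaction is only about 4 N, so I'm continuing gently.

Emit:
carry_out(
  steps=[
    [[0,0,-0.1],0,1],
    [[0,0,-0.1],0,1],
  ],
)

```text
time: 16.1
position: [0.4916, -0.2119, 0.1743]
tool_rot: [0.702, 0.712, -0.012, -0.01]
ft_force: [-3.5, 0.3, 3.4]
grip_width: 0.0156
```

Emit:
carry_out(
  steps=[
    [[0,0,-0.1],0,1],
    [[0,0,-0.1],0,1],
  ],
)

```text
time: 16.3
position: [0.4917, -0.212, 0.1728]
tool_rot: [0.702, 0.712, -0.012, -0.009]
ft_force: [-3.8, 1.1, 3.6]
grip_width: 0.0156
```

```bash
python3 -c "
from h import *
st()"
```

```text
t 16.30 p [ 491.7 -212.   172.8] jaw 90.88 tilt [-0.0295 -0.0034] F [-3.77  1.09  3.56] M [0.15 0.36 0.01]
```

Emit:
carry_out(
  steps=[
    [[-0.1,0,-0.1],0,1],
    [[-0.05,0,-0.1],0,1],
  ],
)

```text
time: 16.5
position: [0.4915, -0.212, 0.1714]
tool_rot: [0.702, 0.712, -0.01, -0.008]
ft_force: [-1.0, 1.7, 3.2]
grip_width: 0.0157
```

Emit:
carry_out(
  steps=[
    [[0,0,-0.1],0,1],
    [[0,0,-0.1],0,1],
  ],
)

```text
time: 16.7
position: [0.4916, -0.212, 0.1694]
tool_rot: [0.702, 0.712, -0.011, -0.008]
ft_force: [-2.1, 0.7, 3.9]
grip_width: 0.0159
```

```bash
python3 -c "
from h import *
st()"
```

```text
t 16.70 p [ 491.6 -212.   169.4] jaw 90.86 tilt [-0.0258 -0.0041] F [-2.1   0.7   3.94] M [0.34 0.18 0.02]
```

Emit:
carry_out(
  steps=[
    [[0,0,-0.1],0,1],
    [[0,0,-0.1],0,1],
  ],
)

```text
time: 16.9
position: [0.4915, -0.212, 0.1677]
tool_rot: [0.702, 0.712, -0.011, -0.008]
ft_force: [-3.1, 2.6, 11.7]
grip_width: 0.0155
```

```bash
python3 -c "
from h import *
st()"
```

```text
t 16.90 p [ 491.5 -212.   167.7] jaw 90.86 tilt [-0.0259 -0.0042] F [-3.06  2.62 11.74] M [0.39 0.44 0.  ]
```

Emit:
carry_out(
  steps=[
    [[0,0,0.05],0,1],
    [[0,0,0],0,0.9],
    [[0,0,0],0,0.8],
    [[0,0,0],0,0.6],
    [[0,0,0],0,0.5],
    [[0,0,0],0,0.5],
    [[0,0,0],0,0.5],
  ],
)

```text
time: 17.6
position: [0.4931, -0.2131, 0.1671]
tool_rot: [0.702, 0.712, -0.01, -0.006]
ft_force: [0.4, 0.7, 0.4]
grip_width: 0.0398
```

```bash
python3 - <<'E'
from h import *
st()
s=cams.camera("scene")
cv2.imwrite("pics/s5.png",cv2.resize(s["pixels"][95:215,145:285],None,fx=5,fy=5,interpolation=2)[:,:,::-1])
E
```

```text
t 17.60 p [ 493.1 -213.1  167.1] jaw 90.84 tilt [-0.0231 -0.0059] F [0.37 0.68 0.4 ] M [-0.03  0.06 -0.01]
```

View pics/s5.png

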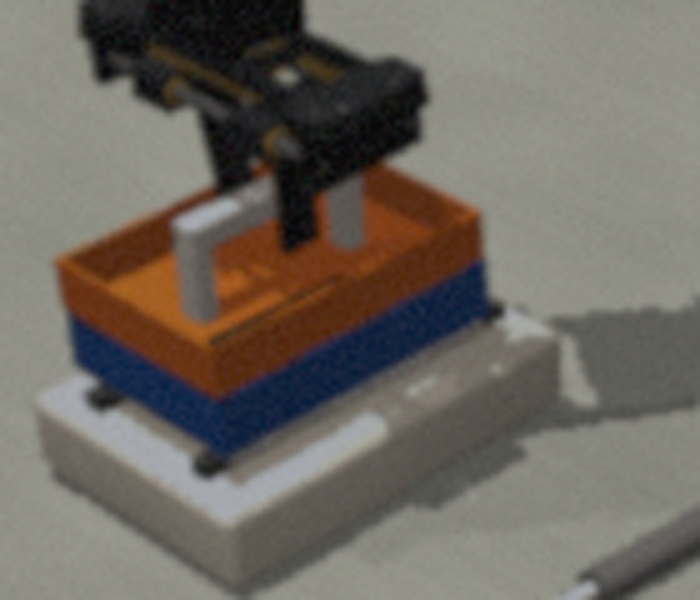

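The orange tray now looks flush and parallel on the blue rims, with no gap along the seam from (70,310) to (480,260). I'm withdrawing to measure.

Emit:
carry_out(
  steps=[
    [[0,0,1],0,0.5],
    [[0,0,2],0,0.5],
    [[0,0,4],0,0.5],
    [[0,0,4],0,0.3],
    [[-1,4,1],0,0],
    [[-1,4.5,0],0,0],
    [[-1,4.5,0],0,0],
    [[-1,4.5,0],0,0],
    [[-1,4.5,0],0,0],
    [[-1,4.5,0],0,0],
  ],
)

```text
time: 18.65
position: [0.4338, 0.0536, 0.2993]
tool_rot: [0.706, 0.708, -0.007, 0.001]
ft_force: [0.6, -0.3, -0.2]
grip_width: 0.0849
```

Emit:
carry_out(
  steps=[
    [[-1,4.5,0],0,0],
    [[-1,4.5,0],0,0],
    [[-1,4.5,0],0,0],
    [[0,4.5,0],0,0],
    [[0,0,0],0,0],
    [[0,0,0],0,0],
  ],
)

```text
time: 19.25
position: [0.3991, 0.2457, 0.305]
tool_rot: [0.703, 0.711, -0.002, 0.003]
ft_force: [-0.4, -0.4, 0.6]
grip_width: 0.0869
```

```bash
python3 - <<'E'
from h import *
st()
t=cams.camera("top"); s=cams.camera("scene")
C=np.array([.4893,-.2107,.142]); u=proj(t,C)[0].round().astype(int); print("exp px",u)
roi=np.zeros((420,560),np.uint8); roi[u[1]-60:u[1]+60,u[0]-45:u[0]+45]=255
for r in rects(t,mask(t,"orange")&roi,.142,300): print("top orange z.142",*r)
for r in rects(t,mask(t,"white")&roi,.172,40): print("top white z.172",*r)
for r in rects(t,mask(t,"blue")&roi,.112,10): print("top blue",*r)
# corners of tray predicted (flush) for overlay check
def ov(c,name,sl,f):
    im=cv2.resize(c["pixels"][sl],None,fx=f,fy=f,interpolation=2)[:,:,::-1].copy()
    a=np.radians(.9)
    for z in (.112,.142):
        for sx in (-1,1):
            for sy in (-1,1):
                p=[C[0]+.095*sx*np.cos(a)-.064*sy*np.sin(a),C[1]+.095*sx*np.sin(a)+.064*sy*np.cos(a),z]
                q=(proj(c,p)[0]+.5-[sl[1].start,sl[0].start])*f
                cv2.circle(im,tuple(int(v) for v in q),3,(0,255,0) if z>.12 else (0,255,255),1)
    return im
a=ov(s,"s",np.s_[110:220,145:265],5); b=ov(t,"t",np.s_[170:280,355:430],5)
h=min(a.shape[0],b.shape[0]); j=np.hstack([a[:h],b[:h]]); j=cv2.resize(j,(790,int(h*790/j.shape[1]))); cv2.imwrite("pics/f.png",j)
E
```

```text
t 19.25 p [399.1 245.7 305. ] jaw 90.66 tilt [ 0.0016 -0.0081] F [-0.39 -0.38  0.57] M [ 0.02  0.02 -0.05]
exp px [399 222]
top orange z.142 [396. 224.] 0.4863 -0.2093 179.2 119.8 1.4
top white z.172 [402. 219.] 0.4907 -0.212 110.6 13.6 1.0
top white z.172 [381. 244.] 0.4602 -0.1825 220.4 150.1 0.7
```

View pics/f.png

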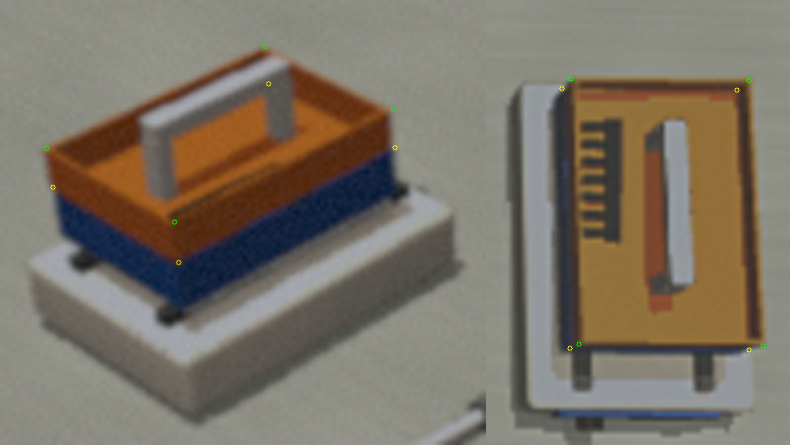

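The final overlay shows all four orange wall-top corners, for example (46,148), (174,222) and (393,110), within about 1 px of the fully-home prediction. There is no gap above the blue rims, and the comb lies in the tray at (600,180).

```bash
python3 -c "
from rig import robot
print(robot.hand_in())"
```

```text
the job is handed in; nothing more can be done
None
```

I picked up the right-hand orange tray by its white handle, with the comb still in it. I stacked it on the blue tray, pressed it home, released it, backed the arm off clear of everything and handed the job in at about 19 s. `hand_in()` gives no verdict, so the points below are my own checks.

- **Finding the sockets:** All four showed in the top view, with spacing 139.7 × 103.9 mm against the nominal 140 × 104. The lugs went in without any searching.
- **Pressing home:** Contact force rose to about 9 N and held there as the seats sank. It then climbed to about 17 N when the tray bottomed, at the height expected for fully home. The peak I read stayed below the 25 N limit, but I only read the force at the end of each move call.
- **Final pictures:**
  - The wall-top corners match the fully-home position to about 1 px (roughly 2 mm).
  - The bar is in line with the sockets, about 1.0° against 0.3–1.1°, and no gap shows above the blue rims.
  - The comb is lying in the tray.
  - I saw no bystander moved, though I did not measure their positions again.

**Disagreements:**
- The tool picked up about 0.03 rad of pitch during the carry. My attempts to level it did not work, so the tray went in slightly tilted and levelled itself on the rims.
- The outline of the orange tray measured about 3 mm off in x and 1.4 mm off in y from the socket centre. The handle bar agreed to about 1.5 mm, so I took this as a fault in the colour mask.

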